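# Sort the wooden toy parts into their sample trays

## Robot

A 6-joint arm with a two-finger parallel gripper is mounted at the origin on the work surface. World frame = base frame: x ahead of the robot, y to its left, z up, the work surface at z = 0. Lengths are in m, angles in rad, forces in N, time in s.
With the tool pointing down it reaches from about 0.3 to 0.775 m from the base axis. Payload 14.6 kg.
Tool frame: the origin (TCP) lies at the very end of the fingers, on their centre line; the grasp point (between the pads) lies 19 mm behind it; x points along the fingers, z is the direction in which the jaws open and shut, and the axes are right-handed (so a half turn about x gives the same grasp; the last joint's range is limited). The gripper opens to 94 mm and grips with 3 to 60 N. Pads are 16 mm wide; open, the fingers measure 119 mm over their backs; the gripper's body (75 mm by 177 mm) begins 78 mm behind the grasp point.
Start: joints at [1.235, 0.3, 1.521, -0, 1.321, -0.067], TCP at [0.146, 0.53, 0.205] pointing down, gripper open.
Joint ranges: [-3.03, 3.03], [-0.79, 2.21], [0.23, 2.52], [-1.04, 4.18], [0, 3.07], [-2.55, 2.55]. Speed limits (rad/s): [2.22, 2.22, 2.57, 3.14, 3.14, 3.14].

## Interface

Orientations are given as [roll, pitch, yaw] about the fixed x, y, z axes, in that order (R = Rz(yaw) Ry(pitch) Rx(roll)).
In Python, from station import ctrl gives the robot as it stands. The module is installed in compiled form; this text tells all that it offers.
- The arm moves only by the tool servo_tool, never from a script. Its argument "motion" is one flat list of numbers, 4 for each row, row after row: the shift along the tool's x, y, z in mm, then the turn about the tool's x in degrees. In form: [dx, dy, dz, roll, dx, dy, dz, roll, ...]. A call has 1 to 20 rows; each row is the pose to reach, as a shift and turn from the pose commanded when the call began, along the tool's axes at that moment; what a row does not reach only later rows make up. A row lasts 1/8 s, in which the tool goes at most 62.5 mm and 10.7 degrees, less where a joint would pass 70% of its speed; a pose out of reach is approached as far as the arm can. A call with a gripper value outside its range is refused whole. "gripper" is the opening, from 0 (shut) to 1 (fully open), set as the call begins (left out, the last holds). The fingers move at their own pace and stop on an object; "force" is the grip in N (left out, the last holds). Time passes only in rows, so rows that repeat a pose let the fingers close. It gives the time, the measured TCP pose, the force and the opening at its end, in the units of the state.
- ctrl.get_obs(): the state, without advancing time (a new reading comes with each control period).
- ctrl.camera(name): name is "side" or "top"; returns a dict with "color" (420x560x3 uint8, red, green, blue), "z_map" (420x560 float32, m along the optical axis (not along the pixel's ray), 0 where there is no reading), "fx", "fy", "cx", "cy" (pixels), "rvec" (rotation vector, rad) and "tvec" (3), from world to camera coordinates, as OpenCV has them. Camera axes: x right, y down, z forward; pixel columns grow to the right and rows downward; lengths in m; the calibration is good to about 2 mm. A picture is of the moment at which its call begins.
- ctrl.hand_in(): hands the job in, once; it reports no verdict.
The state is a dict: "time_s": time; "qpos": joint angles; "joint_vel": joint speeds; "tau": joint torques, N m; "ee_pos": TCP position; "eef_rot": TCP orientation; "force": force on the tool from outside, world axes, zero at the start; "moment": the same for the moment, N m; "grip_width": finger opening in m.
Only numpy, scipy, OpenCV 4.12 (cv2) and the standard library are available. Lean on these libraries where they do the work, as an engineer would, in place of code of your own. Each camera call takes 0.05 s, during which the arm holds its last target.

## Task

Sort the five loose wooden toy parts into the three parts trays, each part into the tray whose glued-on sample is of its kind: the two handles lying flat on their tray's floor, the two spool-shaped cups standing upright, hollow end up, in theirs, and the square foot lying flat, right way up, in its own. Set them down fully inside the trays, nothing on top of another or on a rim, and leave the paint jar and the paper cup standing where they are.

Things in the scene. Friction and masses are not known exactly. Their poses are not given: they have to be found in the camera images.
- handle_a: pale wooden toy handle lying flat, 115 mm long along its x: middle 66 mm a square bar 22 x 22 mm, round butt (21 mm thick) to x = -55 mm, tapering spike to x = +60 mm. Origin on its axis at the middle of the bar, 11 mm above its support; about 35 g. Starts with its x within 0.55 rad of world x. The two handles are alike, interchangeable.
- handle_b: pale wooden toy handle lying flat, 115 mm long along its x: middle 66 mm a square bar 22 x 22 mm, round butt (21 mm thick) to x = -55 mm, tapering spike to x = +60 mm. Origin on its axis at the middle of the bar, 11 mm above its support; about 35 g. Starts with its x within 0.55 rad of world x. The two handles are alike, interchangeable.
- spool_a: pale wooden double cup shaped like a spool, standing on end, 60 mm tall: drum 38 mm diameter up to 24 mm, waist 26 mm diameter to 36 mm, drum 38 mm diameter to 60 mm with a hollow in its top (28 mm wide, 12 mm deep). Origin at the centre of its underside, z up; about 40 g. The two spools are alike, interchangeable.
- spool_b: pale wooden double cup shaped like a spool, standing on end, 60 mm tall: drum 38 mm diameter up to 24 mm, waist 26 mm diameter to 36 mm, drum 38 mm diameter to 60 mm with a hollow in its top (28 mm wide, 12 mm deep). Origin at the centre of its underside, z up; about 40 g. The two spools are alike, interchangeable.
- foot: pale unpainted square wooden stand foot lying flat: 46 x 46 mm, 18 mm thick, with an upright 22 mm through hole in the middle. Origin at the centre of its underside, z up, x and y square to its sides; about 30 g. There is one. It starts turned by up to 0.6 rad.
- tray_handles: fixed brown tray for handles. Inside 120 mm (its x) by 144 mm (y); floor 5 mm thick; walls 5 mm thick, 20 mm high. A ledge 46 mm wide, 20 mm high, on its +x side (away from the robot) carries a glued sample, a handle lying along y, up to 60 mm high. Origin: underside, centre of the open part. Trays differ only in sample; left-right order varies, yaw within 0.15 rad.
- tray_spools: fixed brown tray for spools. Inside 120 mm (its x) by 144 mm (y); floor 5 mm thick; walls 5 mm thick, 20 mm high. A ledge 46 mm wide, 20 mm high, on its +x side (away from the robot) carries a glued sample, a spool lying along y, up to 60 mm high. Origin: underside, centre of the open part. Trays differ only in sample; left-right order varies, yaw within 0.15 rad.
- tray_feet: fixed brown tray for feet. Inside 120 mm (its x) by 144 mm (y); floor 5 mm thick; walls 5 mm thick, 20 mm high. A ledge 46 mm wide, 20 mm high, on its +x side (away from the robot) carries a glued sample, a square foot lying flat, up to 60 mm high. Origin: underside, centre of the open part. Trays differ only in sample; left-right order varies, yaw within 0.15 rad.
- jar: bystander among the parts: closed white paint jar with a black lid, 48 mm diameter, 62 mm tall. Origin at the centre of its underside. Leave it standing where it is.
- cup: bystander among the parts: empty white paper cup, 58 mm across the rim, 62 mm tall. Origin at the centre of its underside. Leave it standing where it is.
Not all that is in view belongs to the job. Leave any blue or green look-alike of the spool_b alone.

How it is judged:
At the end, for the whole second after the job is handed in: Handles lie level in tray_handles (origin <21 mm above tray origin), spools stand upright in tray_spools, foot flat, right way up, in tray_feet (origins <10 mm above); all within 0.12 rad, within 55 mm in x and 67 mm (handles 70) in y of the tray origin; at rest (<0.02 m/s, <0.2 rad/s) (x of handle_a in the frame of tray_handles between -0.055 and 0.055 m and y of handle_a in the frame of tray_handles between -0.07 and 0.07 m and z of each of handle_a, handle_b in the frame of tray_handles below 0.021 m and linear speed of each of handle_a, handle_b, spool_a, spool_b, foot below 0.02 m/s and angular speed of each of handle_a, handle_b, spool_a, spool_b, foot below 0.2 rad/s and angle between handle_a's own x axis and vertical between 1.45 and 1.69 rad and x of handle_b in the frame of tray_handles between -0.055 and 0.055 m and y of handle_b in the frame of tray_handles between -0.07 and 0.07 m and angle between handle_b's own x axis and vertical between 1.45 and 1.69 rad and x of spool_a in the frame of tray_spools between -0.055 and 0.055 m and y of spool_a in the frame of tray_spools between -0.067 and 0.067 m and z of each of spool_a, spool_b in the frame of tray_spools below 0.01 m and angle between each of spool_a, spool_b, foot's own z axis and vertical below 0.12 rad and x of spool_b in the frame of tray_spools between -0.055 and 0.055 m and y of spool_b in the frame of tray_spools between -0.067 and 0.067 m and x of foot in the frame of tray_feet between -0.055 and 0.055 m and y of foot in the frame of tray_feet between -0.067 and 0.067 m and z of foot in the frame of tray_feet below 0.01 m); the robot touches nothing.
It fails at once if the paint jar is pushed more than 30 mm from its place or tipped more than 0.4 rad (distance of jar from where it was at the start of the episode above 0.03 m or angle between jar's own z axis and vertical above 0.4 rad).
It fails at once if the paper cup is pushed more than 30 mm from its place or tipped more than 0.4 rad (distance of cup from where it was at the start of the episode above 0.03 m or angle between cup's own z axis and vertical above 0.4 rad).
It also fails if it takes over 125 s, if anything falls off the work surface, if the arm or the gripper's body presses on something with over 40 N, if the wrist force passes 120 N, or if a joint passes its speed limit or range.

## Working session

There is one attempt and no reset: what is moved stays moved. The work goes in short steps, Python scripts to look and compute and a tool call to move; the robot and the scene stay as the last step left them, time stands still between calls to the robot, and variables do not carry over. Pictures are saved under pics/ and viewed, and the job is handed in when it is done.

Besides the shell and the picture viewer there is one more tool, called after "Emit:" as a command line: name --argument value ..., lists and objects as JSON in quotes. servo_tool: Moves the arm, as the interface text tells. Its arguments: {"type":"object","properties":{"motion":{"type":"array","items":{"type":"number"}},"gripper":{"type":"number"},"force":{"type":"number"}},"required":["motion"]}

```bash
mkdir -p pics
cat > h.py <<'E'
import numpy as np, cv2
from station import ctrl
def cam(n):
    c=ctrl.camera(n); R,_=cv2.Rodrigues(np.array(c['rvec'],float)); t=np.array(c['tvec'],float).reshape(3)
    z=c['z_map']; v,u=np.mgrid[0:z.shape[0],0:z.shape[1]]
    P=np.stack([(u-c['cx'])/c['fx']*z,(v-c['cy'])/c['fy']*z,z],-1)
    W=(P-t)@R
    W[z==0]=np.nan
    return c,W
def save(img,name): cv2.imwrite('pics/'+name,cv2.cvtColor(img,cv2.COLOR_RGB2BGR))
E
python3 - <<'E'
from h import *
o=ctrl.get_obs();print(o['time_s'],o['ee_pos'],o['eef_rot'],o['grip_width'])
for n in('top','side'):
    c,W=cam(n);save(c['color'],n+'0.png');np.savez(n+'0.npz',c=c['color'],W=W)
    R,_=cv2.Rodrigues(np.array(c['rvec'],float));print(n,c['fx'],-R.T@np.array(c['tvec']).reshape(3),R[2])
E
```

```text
0.0 [0.14598201 0.52999716 0.20491225] [ 3.0615291   1.56967585 -1.91965087] 0.09394088768502656
top 525.6829091646073 [0.23191834 0.05081816 1.42030624] [ 0.19190879 -0.00578309 -0.98139573]
side 401.46121459200174 [-0.09866485 -0.50678266  0.49042903] [ 0.64713512  0.58005251 -0.49472742]
```

View pics/top0.png

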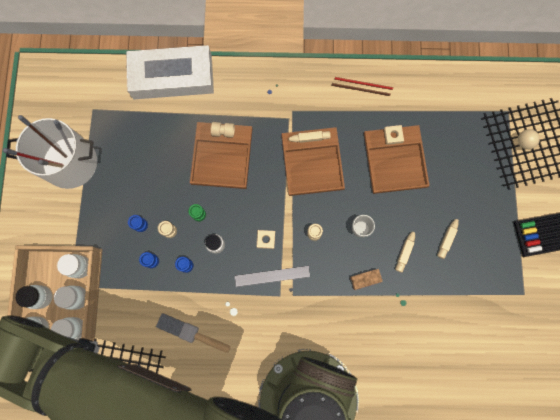

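View pics/side0.png

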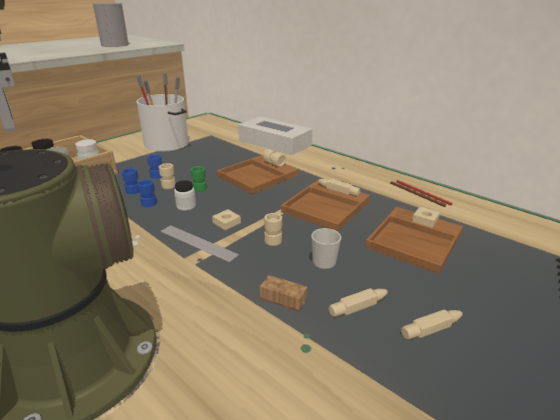

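The top view has +x up and +y left. The candidates, with top pixels:
- **Pale spools:** (167,229) and (315,231). Look-alikes are blue at (138,223), (149,259), (184,264) and green at (197,212).
- **Foot:** (266,239).
- **Handles:** (405,252) and (449,238). A brown block at (366,279) is not part of the job.
- **Bystanders:** jar (214,243) and cup (363,226).
- **Trays:** spools (221,160), handles (314,165), feet (397,165).

Next I'll measure these and check with crops.

```bash
cat > m.py <<'E'
from h import *
d=np.load('top0.npz');W=d['W'];C=d['c']
def blob(u,v,r,zlo,zhi):
    w=W[v-r:v+r+1,u-r:u+r+1]
    m=((w[...,2]>zlo)&(w[...,2]<zhi)).astype(np.uint8)
    n,l,s,ce=cv2.connectedComponentsWithStats(m)
    k=1+np.argmax(s[1:,4]); return w[l==k]
for nm,u,v,r,a,b in [('spA',167,229,14,.05,.07),('spB',315,231,14,.05,.07),('blue1',138,223,12,.05,.07),('green',197,212,12,.05,.07),('blue3',184,264,12,.05,.07),('blue2',149,259,12,.05,.07),('jar',214,243,16,.05,.07),('cup',363,226,18,.05,.07),('foot',266,239,16,.01,.03),('hA',405,252,24,.012,.035),('hB',449,238,24,.012,.035),('block',366,279,20,.01,.06),('sampS',223,129,18,.03,.08),('sampH',309,136,24,.03,.08),('sampF',394,134,14,.03,.08)]:
    p=blob(u,v,r,a,b)
    (cx,cy),(w,h),an=cv2.minAreaRect((p[:,:2]*1000).astype(np.float32))
    print(nm,len(p),'rect c',round(cx,1),round(cy,1),'sz',round(w,1),round(h,1),'ang',round(an,1),'zmed',round(np.median(p[:,2])*1000,1),'bbox',(p.min(0)*1000).round(),(p.max(0)*1000).round())
for u,v in [(167,229),(315,231)]: print('ctr z',W[v-2:v+3,u-2:u+3,2].round(3)[2], )
# trays: colour mask brown
for nm,u,v in [('TS',221,160),('TH',314,165),('TF',397,165)]:
    r=45
    w=W[v-r:v+r,u-r:u+r]; m=((w[...,2]>.0125)&(w[...,2]<.028)).astype(np.uint8)
    n,l,s,ce=cv2.connectedComponentsWithStats(m);k=1+np.argmax(s[1:,4]);p=w[l==k]
    (cx,cy),(a,b),an=cv2.minAreaRect((p[:,:2]*1000).astype(np.float32))
    print(nm,len(p),round(cx,1),round(cy,1),round(a,1),round(b,1),round(an,1),'floor',np.nanmedian(W[v-4:v+4,u-4:u+4,2]).round(4))
big=cv2.resize(C[195:300,120:480],None,fx=2.2,fy=2.2,interpolation=cv2.INTER_CUBIC);save(big,'crop.png')
E
python3 m.py
```

```text
spA 126 rect c 434.7 378.7 sz 36.2 36.0 ang 43.3 zmed 58.6 bbox [415. 360.  50.] [452. 398.  69.]
spB 113 rect c 432.9 -12.3 sz 36.6 34.8 ang 88.7 zmed 58.7 bbox [415. -31.  50.] [450.   6.  66.]
blue1 120 rect c 449.7 459.0 sz 37.3 35.9 ang 39.5 zmed 59.0 bbox [430. 440.  50.] [466. 477.  68.]
green 114 rect c 480.5 301.7 sz 36.2 35.4 ang 4.2 zmed 58.5 bbox [463. 284.  50.] [499. 320.  68.]
blue3 123 rect c 341.2 329.1 sz 34.2 37.1 ang 1.4 zmed 59.1 bbox [324. 310.  50.] [358. 348.  67.]
blue2 136 rect c 351.6 421.4 sz 36.6 36.3 ang 65.5 zmed 58.3 bbox [333. 404.  50.] [370. 442.  66.]
jar 221 rect c 398.9 252.2 sz 41.5 43.5 ang 74.2 zmed 62.1 bbox [376. 230.  50.] [419. 273.  69.]
cup 109 rect c 448.8 -138.8 sz 55.7 55.1 ang 87.7 zmed 61.6 bbox [ 421. -167.   50.] [ 476. -111.   68.]
foot 253 rect c 414.3 118.1 sz 46.4 46.4 ang 87.3 zmed 19.1 bbox [391.  95.  10.] [438. 141.  26.]
hA 329 rect c 388.6 -258.8 sz 22.8 114.3 ang 67.9 zmed 21.8 bbox [ 334. -282.   12.] [ 443. -231.   30.]
hB 334 rect c 424.8 -375.0 sz 23.8 113.6 ang 63.5 zmed 21.7 bbox [ 371. -403.   12.] [ 476. -345.   32.]
block 397 rect c 312.0 -151.0 sz 34.9 76.2 ang 17.0 zmed 29.0 bbox [ 284. -192.   10.] [ 338. -110.   37.]
sampS 297 rect c 711.4 243.0 sz 60.0 38.8 ang 87.9 zmed 54.4 bbox [692. 213.  30.] [731. 273.  65.]
sampH 328 rect c 698.9 2.3 sz 23.9 117.5 ang 6.6 zmed 41.5 bbox [684. -56.  30.] [714.  60.  51.]
sampF 252 rect c 709.5 -229.2 sz 48.3 48.1 ang 7.8 zmed 38.6 bbox [ 683. -255.   30.] [ 736. -204.   48.]
ctr z [0.05  0.052 0.051 0.046 0.048]
ctr z [0.05  0.05  0.043 0.048 0.043]
TS 1067 647.7 247.6 155.3 178.8 86.3 floor 0.0061
TH 992 635.0 -6.3 179.2 154.5 7.5 floor 0.0061
TF 1090 644.9 -238.2 178.8 156.8 7.7 floor 0.0063
```

Run:
```python
from h import *
c=np.load('top0.npz')['c']
a=cv2.resize(c[205:250,145:190],(360,360),interpolation=cv2.INTER_CUBIC);b=cv2.resize(c[208:253,293:338],(360,360),interpolation=cv2.INTER_CUBIC)
save(np.hstack([a,b]),'cropsp.png')
```

```text
(no output)
```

View pics/crop.png

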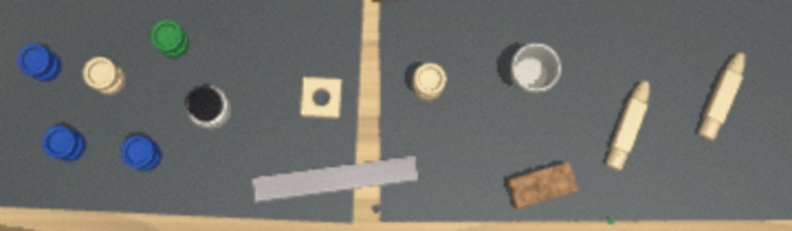

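View pics/cropsp.png

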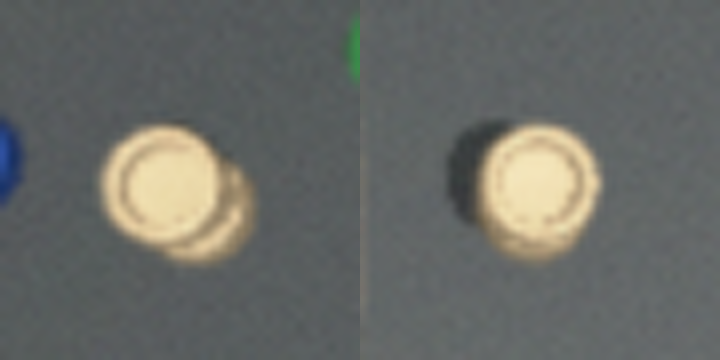

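Both pale spools stand hollow end up, and all the sizes match the description. Now a helper to turn targets into tool-frame shifts.

```bash
cat > go.py <<'E'
# usage: go.py jawdeg x,y,z x,y,z ... (mm): prints tool shifts and roll choices
import sys
from h import *
from scipy.spatial.transform import Rotation as Ro
o=ctrl.get_obs();p=np.array(o['ee_pos'])*1000;R=Ro.from_euler('xyz',o['eef_rot']).as_matrix()
z=R[:,2];cur=np.degrees(np.arctan2(z[1],z[0]))
q=np.degrees(o['qpos'])
print('t',round(o['time_s'],2),'p',p.round(1),'jaw ang',cur.round(1),'toolx',R[:,0].round(4),'q1,q6',q[[0,5]].round(1),'w',round(o['grip_width']*1000,1),'F',np.round(o['force'],1))
if len(sys.argv)>1:
    J=float(sys.argv[1])
    for s in sys.argv[2:]:
        t=np.array([float(a) for a in s.split(',')])
        d=R.T@(t-p)
        q1=np.degrees(np.arctan2(t[1],t[0]))
        out=[]
        for k in (-180,0,180,360):
            roll=-((J+k)-cur)
            if abs(roll)<=300:
                out.append((round(roll,1),'q6 if+',round(q[5]+roll+(q1-q[0]),0),'if-',round(q[5]-roll-(q1-q[0]),0)))
        print(s,d.round(1),out)
E
python3 go.py 90 434.7,378.7,150 434.7,378.7,29
```

```text
t 0.1 p [146.  530.  204.9] jaw ang 74.6 toolx [-3.e-04 -1.e-03 -1.e+00] q1,q6 [70.8 -3.8] w 94.0 F [0.3 0.2 0.2]
434.7,378.7,150 [  55.  -318.5  -69.2] [(np.float64(164.6), 'q6 if+', np.float64(131.0), 'if-', np.float64(-139.0)), (np.float64(-15.4), 'q6 if+', np.float64(-49.0), 'if-', np.float64(41.0)), (np.float64(-195.4), 'q6 if+', np.float64(-229.0), 'if-', np.float64(221.0))]
434.7,378.7,29 [ 176.  -318.5  -69. ] [(np.float64(164.6), 'q6 if+', np.float64(131.0), 'if-', np.float64(-139.0)), (np.float64(-15.4), 'q6 if+', np.float64(-49.0), 'if-', np.float64(41.0)), (np.float64(-195.4), 'q6 if+', np.float64(-229.0), 'if-', np.float64(221.0))]
```

Emit:
servo_tool --motion '[55,-318.5,-69,74.6,55,-318.5,-69,74.6,55,-318.5,-69,74.6,55,-318.5,-69,74.6,55,-318.5,-69,74.6,55,-318.5,-69,74.6,55,-318.5,-69,74.6,55,-318.5,-69,74.6,105,-318.5,-69,74.6,105,-318.5,-69,74.6]' --gripper 0.7 --force 25

```text
time_s: 1.35
ee_pos: [0.4331, 0.3782, 0.0977]
eef_rot: [-2.486, 1.565, -2.482]
force: [0.2, 0.6, 0.1]
grip_width: 0.0656
```

```bash
python3 go.py 0 434.7,378.7,29;python3 - <<'E'
from h import *
c,W=cam('side');save(c['color'],'s1.png')
E
```

```text
t 1.35 p [433.1 378.2  97.7] jaw ang 0.2 toolx [-0.0049 -0.0038 -1.    ] q1,q6 [37.5 37.2] w 65.6 F [0.2 0.6 0.1]
434.7,378.7,29 [68.7  0.7  1.9] [(np.float64(180.2), 'q6 if+', np.float64(221.0), 'if-', np.float64(-147.0)), (np.float64(0.2), 'q6 if+', np.float64(41.0), 'if-', np.float64(33.0)), (np.float64(-179.8), 'q6 if+', np.float64(-139.0), 'if-', np.float64(213.0))]
```

View pics/s1.png

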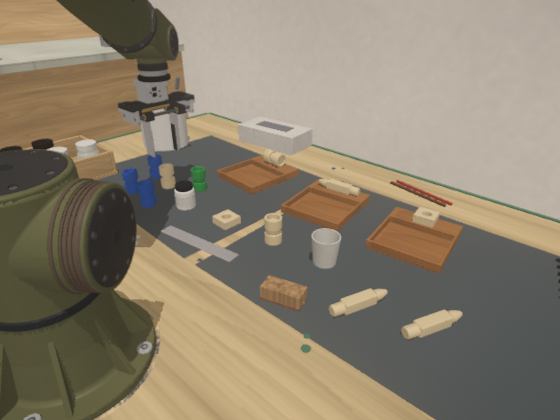

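Emit:
servo_tool --motion '[20,0,0,0,45,0,0,0,60,0,0,0,71,0,0,0,71,0,0,0,71,0,0,0]'

```text
time_s: 2.15
ee_pos: [0.4352, 0.3794, 0.0303]
eef_rot: [0.652, 1.57, 0.653]
force: [-0.5, 0.6, 0.3]
grip_width: 0.0656
```

```bash
python3 go.py 0 434.7,378.7,29;python3 - <<'E'
from h import *
c,W=cam('side');save(cv2.resize(c['color'][80:240,80:280],None,fx=3,fy=3),'s2.png')
E
```

```text
t 2.15 p [435.2 379.4  30.3] jaw ang 0.0 toolx [ 8.e-04  6.e-04 -1.e+00] q1,q6 [37.5 37.4] w 65.6 F [-0.5  0.6  0.3]
434.7,378.7,29 [ 1.3 -0.7 -0.5] [(np.float64(180.0), 'q6 if+', np.float64(221.0), 'if-', np.float64(-146.0)), (np.float64(0.0), 'q6 if+', np.float64(41.0), 'if-', np.float64(34.0)), (np.float64(-180.0), 'q6 if+', np.float64(-139.0), 'if-', np.float64(214.0))]
```

View pics/s2.png

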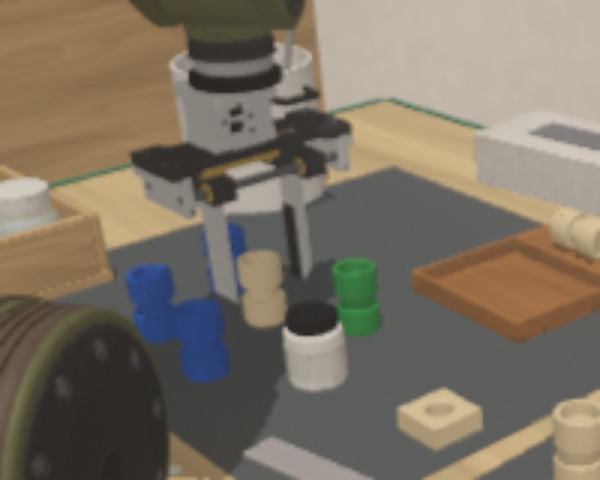

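The fingers straddle the pale spool. Closing and lifting.

Emit:
servo_tool --motion '[0,0,0,0,0,0,0,0,0,0,0,0,0,0,0,0,0,0,0,0,-30,0,0,0,-80,0,0,0,-110,0,0,0,-110,0,0,0,-110,0,0,0]' --gripper 0.2 --force 25

```text
time_s: 3.45
ee_pos: [0.4344, 0.3788, 0.1382]
eef_rot: [-2.48, 1.569, -2.48]
force: [0.3, 0.1, -0.4]
grip_width: 0.0378
```

```bash
python3 - <<'E'
import numpy as np
def T(c,yaw,x,y):
    a=np.radians(yaw);return (c[0]+x*np.cos(a)-y*np.sin(a)).round(1),(c[1]+x*np.sin(a)+y*np.cos(a)).round(1)
print('S',T((624.7,249.1),-3.7,0,35),T((624.7,249.1),-3.7,0,-35))
print('H',T((612.2,-9.3),7.5,26,0),T((612.2,-9.3),7.5,-26,0))
print('F',T((622.1,-241.3),7.7,0,0))
E
python3 go.py -3.7 627,284,150 627,284,36.5
```

```text
S (np.float64(627.0), np.float64(284.0)) (np.float64(622.4), np.float64(214.2))
H (np.float64(638.0), np.float64(-5.9)) (np.float64(586.4), np.float64(-12.7))
F (np.float64(622.1), np.float64(-241.3))
t 3.45 p [434.4 378.8 138.2] jaw ang -0.0 toolx [-0.0013 -0.001  -1.    ] q1,q6 [37.4 37.5] w 37.8 F [ 0.3  0.1 -0.4]
627,284,150 [-11.9 -94.8 192.6] [(np.float64(183.7), 'q6 if+', np.float64(208.0), 'if-', np.float64(-133.0)), (np.float64(3.7), 'q6 if+', np.float64(28.0), 'if-', np.float64(47.0)), (np.float64(-176.3), 'q6 if+', np.float64(-152.0), 'if-', np.float64(227.0))]
627,284,36.5 [101.6 -94.7 192.7] [(np.float64(183.7), 'q6 if+', np.float64(208.0), 'if-', np.float64(-133.0)), (np.float64(3.7), 'q6 if+', np.float64(28.0), 'if-', np.float64(47.0)), (np.float64(-176.3), 'q6 if+', np.float64(-152.0), 'if-', np.float64(227.0))]
```

Emit:
servo_tool --motion '[0,-10,20,1,0,-30,60,2,0,-52,105,3.7,0,-74,150,3.7,0,-90,183,3.7,0,-94.7,192.6,3.7,0,-94.7,192.6,3.7,40,-94.7,192.6,3.7,75,-94.7,192.6,3.7,92,-94.7,192.6,3.7,92,-94.7,192.6,3.7,92,-94.7,192.6,3.7]'

```text
time_s: 4.95
ee_pos: [0.628, 0.2849, 0.0492]
eef_rot: [0.441, 1.568, 0.377]
force: [0.9, 0.4, 1.0]
grip_width: 0.0382
```

```bash
python3 go.py -3.7 627,284,35;python3 - <<'E'
from h import *
c,W=cam('side');save(cv2.resize(c['color'][60:240,160:400],None,fx=3,fy=3),'s3.png')
E
```

```text
t 4.95 p [628.  284.9  49.2] jaw ang -3.7 toolx [ 2.2e-03  9.0e-04 -1.0e+00] q1,q6 [21.4 25. ] w 38.2 F [0.9 0.4 1. ]
627,284,35 [14.2 -1.  -0.9] [(np.float64(180.0), 'q6 if+', np.float64(208.0), 'if-', np.float64(-158.0)), (np.float64(0.0), 'q6 if+', np.float64(28.0), 'if-', np.float64(22.0)), (np.float64(-180.0), 'q6 if+', np.float64(-152.0), 'if-', np.float64(202.0))]
```

View pics/s3.png

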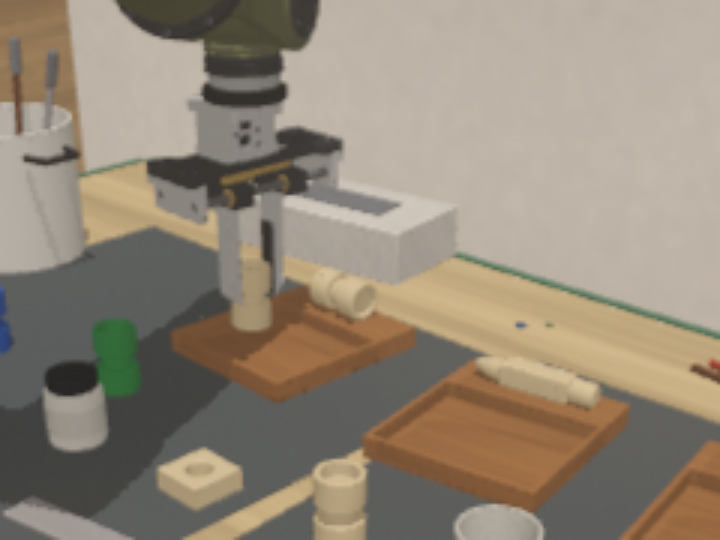

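Emit:
servo_tool --motion '[6,0,0,0,10,0,0,0,12,0,0,0,12,0,0,0,12,0,0,0]'

```text
time_s: 5.62
ee_pos: [0.6275, 0.2844, 0.0356]
eef_rot: [0.358, 1.571, 0.293]
force: [0.1, -0.0, -0.6]
grip_width: 0.0382
```

```bash
python3 go.py
```

```text
t 5.62 p [627.5 284.4  35.6] jaw ang -3.7 toolx [ 2.e-04  1.e-04 -1.e+00] q1,q6 [21.3 25. ] w 38.2 F [ 0.1 -0.  -0.6]
```

Emit:
servo_tool --motion '[1,0,0,0,1,0,0,0,1,0,0,0]'

```text
time_s: 6.0
ee_pos: [0.6275, 0.2844, 0.0345]
eef_rot: [0.304, 1.571, 0.239]
force: [1.0, 0.0, -1.1]
grip_width: 0.0379
```

Emit:
servo_tool --motion '[0,0,0,0,0,0,0,0,0,0,0,0,0,0,0,0,-30,0,0,0,-80,0,0,0,-115,0,0,0,-115,0,0,0]' --gripper 0.6

```text
time_s: 7.0
ee_pos: [0.6285, 0.2849, 0.1529]
eef_rot: [0.442, 1.565, 0.378]
force: [0.5, -0.8, -0.6]
grip_width: 0.0563
```

```bash
python3 go.py 0 432.9,-12.3,150;python3 - <<'E'
from h import *
c,W=cam('side');save(cv2.resize(c['color'][60:240,160:400],None,fx=3,fy=3),'s4.png')
E
```

```text
t 7.0 p [628.5 284.9 152.9] jaw ang -3.7 toolx [ 0.005  0.002 -1.   ] q1,q6 [21.3 25. ] w 56.3 F [ 0.5 -0.8 -0.6]
432.9,-12.3,150 [   1.3 -309.2 -176. ] [(np.float64(176.3), 'q6 if+', np.float64(178.0), 'if-', np.float64(-128.0)), (np.float64(-3.7), 'q6 if+', np.float64(-2.0), 'if-', np.float64(52.0)), (np.float64(-183.7), 'q6 if+', np.float64(-182.0), 'if-', np.float64(232.0))]
```

View pics/s4.png

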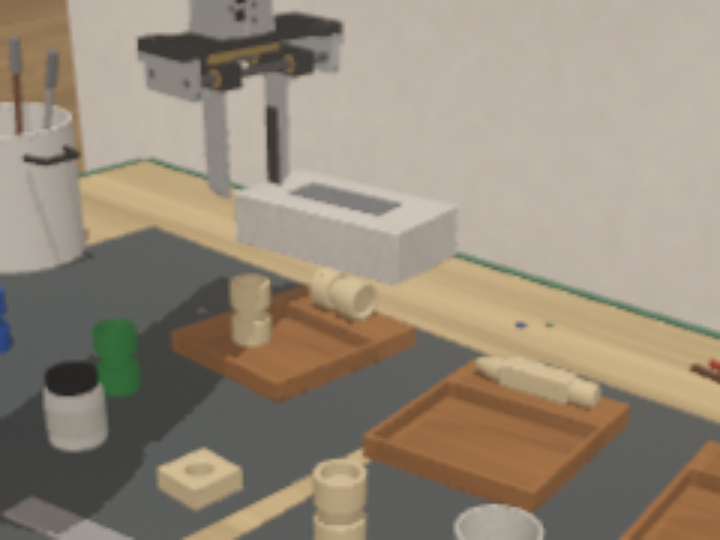

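Emit:
servo_tool --motion '[0,-308.3,-174.8,-3.7,0,-308.3,-174.8,-3.7,0,-308.3,-174.8,-3.7,0,-308.3,-174.8,-3.7,0,-308.3,-174.8,-3.7,0,-308.3,-174.8,-3.7,0,-308.3,-174.8,-3.7,50,-308.3,-174.8,-3.7,50,-308.3,-174.8,-3.7,50,-308.3,-174.8,-3.7]' --gripper 0.7

```text
time_s: 8.3
ee_pos: [0.4336, -0.0115, 0.1003]
eef_rot: [1.633, 1.571, 1.633]
force: [-0.3, -0.2, 0.1]
grip_width: 0.0658
```

```bash
python3 go.py 0 432.9,-12.3,29
```

```text
t 8.3 p [433.6 -11.5 100.3] jaw ang 0.0 toolx [-0.  0. -1.] q1,q6 [-6.4 -6.4] w 65.8 F [-0.3 -0.2  0.1]
432.9,-12.3,29 [71.3 -0.8 -0.7] [(np.float64(180.0), 'q6 if+', np.float64(178.0), 'if-', np.float64(-191.0)), (np.float64(0.0), 'q6 if+', np.float64(-2.0), 'if-', np.float64(-11.0)), (np.float64(-180.0), 'q6 if+', np.float64(-182.0), 'if-', np.float64(169.0))]
```

Emit:
servo_tool --motion '[20,-0.8,-0.7,0,45,-0.8,-0.7,0,60,-0.8,-0.7,0,71,-0.8,-0.7,0,71,-0.8,-0.7,0,71,-0.8,-0.7,0]'

```text
time_s: 9.05
ee_pos: [0.4328, -0.0128, 0.0291]
eef_rot: [-0.093, 1.57, -0.093]
force: [0.5, 0.1, 0.0]
grip_width: 0.0656
```

Emit:
servo_tool --motion '[0,0,0,0,0,0,0,0,0,0,0,0,0,0,0,0,0,0,0,0,-30,0,0,0,-80,0,0,0,-110,0,0,0,-110,0,0,0,-110,0,0,0,-110,0,0,0]' --gripper 0.2 --force 25

```text
time_s: 10.42
ee_pos: [0.4318, -0.0127, 0.1373]
eef_rot: [3.047, 1.569, 3.047]
force: [-0.2, 0.0, -0.6]
grip_width: 0.0373
```

```bash
python3 go.py -3.7 622.4,214.2,139
```

```text
t 10.43 p [431.8 -12.7 137.3] jaw ang 0.0 toolx [-2.1e-03  2.0e-04 -1.0e+00] q1,q6 [-6.5 -6.5] w 37.3 F [-0.2  0.  -0.6]
622.4,214.2,139 [ -2.1 226.9 190.6] [(np.float64(183.7), 'q6 if+', np.float64(203.0), 'if-', np.float64(-216.0)), (np.float64(3.7), 'q6 if+', np.float64(23.0), 'if-', np.float64(-36.0)), (np.float64(-176.3), 'q6 if+', np.float64(-157.0), 'if-', np.float64(144.0))]
```

Emit:
servo_tool --motion '[0,24,20,1,0,68,57,2,0,112,94,3.7,0,156,131,3.7,0,200,168,3.7,0,222,186,3.7,0,227,189.8,3.7,0,227,189.8,3.7,30,227,189.8,3.7,65,227,189.8,3.7,90,227,189.8,3.7,98,227,189.8,3.7,102,227,189.8,3.7,102,227,189.8,3.7]'

```text
time_s: 12.18
ee_pos: [0.6225, 0.2141, 0.0373]
eef_rot: [0.333, 1.57, 0.269]
force: [-0.0, 0.3, -0.1]
grip_width: 0.0377
```

```bash
python3 go.py -3.7 622.4,214.2,34.5;python3 - <<'E'
from h import *
c,W=cam('side');save(cv2.resize(c['color'][60:240,160:400],None,fx=3,fy=3),'s5.png')
E
```

```text
t 12.18 p [622.5 214.1  37.3] jaw ang -3.7 toolx [ 1.1e-03  3.0e-04 -1.0e+00] q1,q6 [15.8 19.5] w 37.7 F [-0.   0.3 -0.1]
622.4,214.2,34.5 [ 2.8  0.1 -0.1] [(np.float64(180.0), 'q6 if+', np.float64(203.0), 'if-', np.float64(-164.0)), (np.float64(-0.0), 'q6 if+', np.float64(23.0), 'if-', np.float64(16.0)), (np.float64(-180.0), 'q6 if+', np.float64(-157.0), 'if-', np.float64(196.0))]
```

View pics/s5.png

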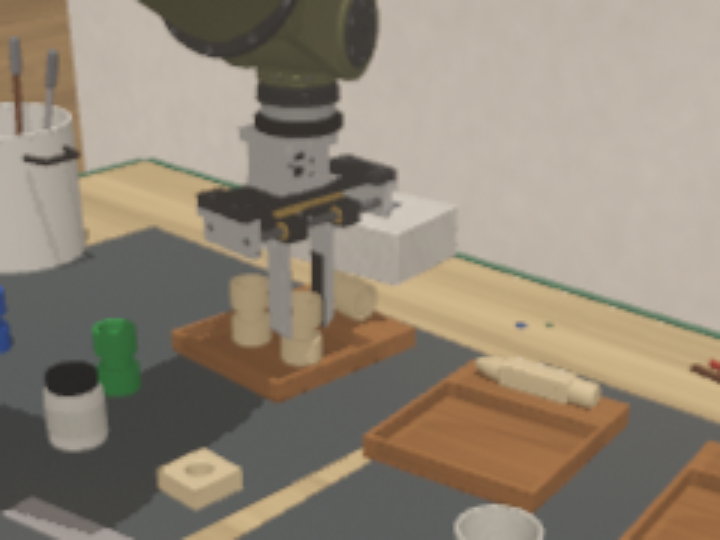

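Emit:
servo_tool --motion '[1.5,0,0,0,2.8,0,0,0,2.8,0,0,0,2.8,0,0,0]'

```text
time_s: 12.72
ee_pos: [0.6222, 0.2142, 0.0337]
eef_rot: [-2.392, 1.571, -2.457]
force: [0.2, -0.4, -0.7]
grip_width: 0.0376
```

Emit:
servo_tool --motion '[0,0,0,0,0,0,0,0,0,0,0,0,0,0,0,0,-30,0,0,0,-80,0,0,0,-115,0,0,0,-115,0,0,0,-115,0,0,0]' --gripper 0.6

```text
time_s: 13.85
ee_pos: [0.6218, 0.2141, 0.1476]
eef_rot: [-2.809, 1.569, -2.873]
force: [0.3, 0.7, -0.4]
grip_width: 0.0564
```

```bash
python3 go.py -2.7 414.3,118.1,149;python3 - <<'E'
from h import *
c,W=cam('side');save(cv2.resize(c['color'][60:240,160:400],None,fx=3,fy=3),'s6.png')
E
```

```text
t 13.85 p [621.8 214.1 147.6] jaw ang -3.7 toolx [-1.3e-03 -4.0e-04 -1.0e+00] q1,q6 [15.8 19.5] w 56.4 F [ 0.3  0.7 -0.4]
414.3,118.1,149 [  -1.1 -109.2 -200.9] [(np.float64(179.0), 'q6 if+', np.float64(199.0), 'if-', np.float64(-160.0)), (np.float64(-1.0), 'q6 if+', np.float64(19.0), 'if-', np.float64(20.0)), (np.float64(-181.0), 'q6 if+', np.float64(-161.0), 'if-', np.float64(200.0))]
```

View pics/s6.png

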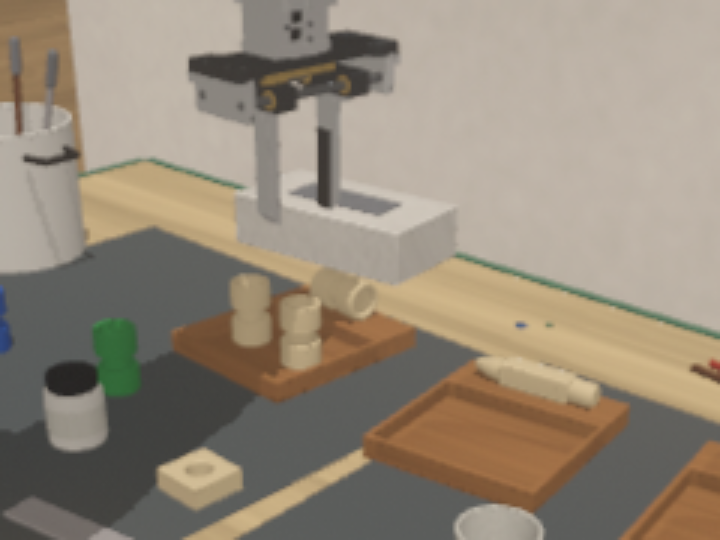

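Emit:
servo_tool --motion '[0,-109.2,-201.2,-1,0,-109.2,-201.2,-1,0,-109.2,-201.2,-1,0,-109.2,-201.2,-1,0,-109.2,-201.2,-1,40,-109.2,-201.2,-1,80,-109.2,-201.2,-1,89,-109.2,-201.2,-1,89,-109.2,-201.2,-1,89,-109.2,-201.2,-1]' --gripper 0.75

```text
time_s: 15.15
ee_pos: [0.4152, 0.1185, 0.0608]
eef_rot: [0.244, 1.569, 0.197]
force: [-0.1, -0.4, -0.1]
grip_width: 0.07
```

```bash
python3 go.py -2.7 414.3,118.1,3
```

```text
t 15.15 p [415.2 118.5  60.8] jaw ang -2.7 toolx [ 1.7e-03  3.0e-04 -1.0e+00] q1,q6 [11.1 13.8] w 70.0 F [-0.1 -0.4 -0.1]
414.3,118.1,3 [57.8 -0.4 -0.9] [(np.float64(180.0), 'q6 if+', np.float64(199.0), 'if-', np.float64(-171.0)), (np.float64(0.0), 'q6 if+', np.float64(19.0), 'if-', np.float64(9.0)), (np.float64(-180.0), 'q6 if+', np.float64(-161.0), 'if-', np.float64(189.0))]
```

Emit:
servo_tool --motion '[20,0,-0.5,0,40,0,-0.5,0,52,0,-0.5,0,56.5,0,-0.5,0,56.5,0,-0.5,0,56.5,0,-0.5,0]'

```text
time_s: 15.9
ee_pos: [0.4142, 0.1184, 0.0037]
eef_rot: [0.242, 1.57, 0.194]
force: [-0.5, 0.3, -0.6]
grip_width: 0.0708
```

Emit:
servo_tool --motion '[0,0,0,0,0,0,0,0,0,0,0,0,0,0,0,0,0,0,0,0,-30,0,0,0,-80,0,0,0,-110,0,0,0,-110,0,0,0,-110,0,0,0,-110,0,0,0]' --gripper 0.3 --force 25

```text
time_s: 17.27
ee_pos: [0.4133, 0.1182, 0.1119]
eef_rot: [-2.901, 1.569, -2.948]
force: [0.9, -0.4, -0.3]
grip_width: 0.0458
```

```bash
python3 go.py 7.7 622.1,-241.3,113;python3 - <<'E'
from h import *
c,W=cam('side');save(cv2.resize(c['color'][60:270,120:400],None,fx=2.5,fy=2.5),'s7.png')
E
```

```text
t 17.27 p [413.3 118.2 111.9] jaw ang -2.7 toolx [-2.2e-03 -4.0e-04 -1.0e+00] q1,q6 [11.1 13.8] w 45.8 F [ 0.9 -0.4 -0.3]
622.1,-241.3,113 [  -1.4 -349.2  225.6] [(np.float64(169.6), 'q6 if+', np.float64(151.0), 'if-', np.float64(-124.0)), (np.float64(-10.4), 'q6 if+', np.float64(-29.0), 'if-', np.float64(56.0)), (np.float64(-190.4), 'q6 if+', np.float64(-209.0), 'if-', np.float64(236.0))]
```

View pics/s7.png

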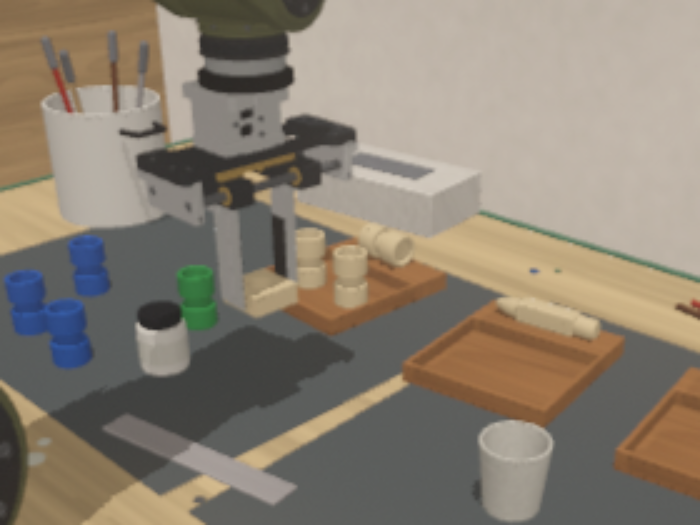

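Emit:
servo_tool --motion '[0,-21,13.5,-1,0,-63,40.5,-3,0,-108,70,-5,0,-154,99,-7,0,-199,128,-9,0,-244,157,-10.4,0,-286,184,-10.4,0,-321,207,-10.4,0,-342,220,-10.4,0,-349,225,-10.4,0,-349,225,-10.4,30,-349,225,-10.4,65,-349,225,-10.4,88,-349,225,-10.4,98,-349,225,-10.4,101,-349,225,-10.4,101,-349,225,-10.4,101,-349,225,-10.4]'

```text
time_s: 19.58
ee_pos: [0.6225, -0.2411, 0.0131]
eef_rot: [-0.534, 1.569, -0.399]
force: [-0.3, 0.5, -0.1]
grip_width: 0.0457
```

```bash
python3 go.py 7.7 622.1,-241.3,8.5;python3 - <<'E'
from h import *
c,W=cam('side');save(cv2.resize(c['color'][120:330,270:550],None,fx=2.5,fy=2.5),'s8.png')
E
```

```text
t 19.57 p [ 622.5 -241.1   13.1] jaw ang 7.7 toolx [ 1.3e-03 -5.0e-04 -1.0e+00] q1,q6 [-24.3 -32. ] w 45.7 F [-0.3  0.5 -0.1]
622.1,-241.3,8.5 [ 4.6 -0.2 -0.5] [(np.float64(180.0), 'q6 if+', np.float64(151.0), 'if-', np.float64(-215.0)), (np.float64(0.0), 'q6 if+', np.float64(-29.0), 'if-', np.float64(-35.0)), (np.float64(-180.0), 'q6 if+', np.float64(-209.0), 'if-', np.float64(145.0))]
```

View pics/s8.png

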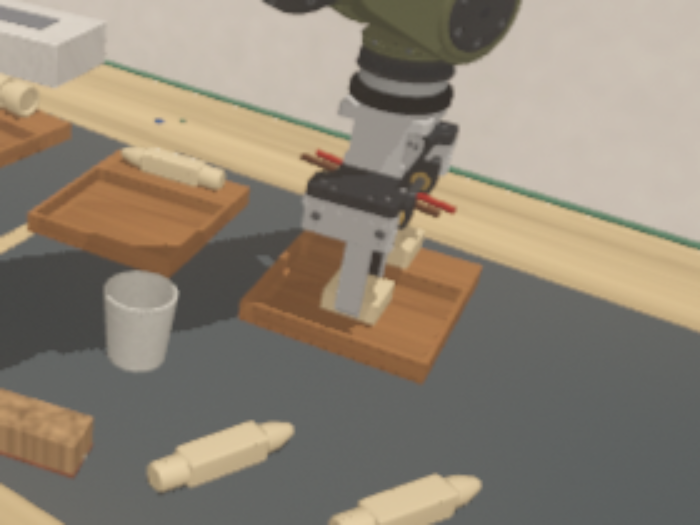

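Emit:
servo_tool --motion '[2,0,0,0,4,0,0,0,4,0,0,0,4,0,0,0]'

```text
time_s: 20.12
ee_pos: [0.6222, -0.2409, 0.0083]
eef_rot: [-0.563, 1.571, -0.429]
force: [-1.0, -0.4, 3.3]
grip_width: 0.0458
```

Emit:
servo_tool --motion '[0,0,0,0,0,0,0,0,0,0,0,0,0,0,0,0,-30,0,0,0,-80,0,0,0,-90,0,0,0,-90,0,0,0,-90,0,0,0]' --gripper 0.62

```text
time_s: 21.25
ee_pos: [0.6215, -0.2407, 0.0964]
eef_rot: [2.597, 1.568, 2.731]
force: [-0.0, 0.6, 0.6]
grip_width: 0.0581
```

```bash
python3 go.py 67.9 386.3,-257.9,98 ; python3 go.py 63.5 422.5,-373.9,98
```

```text
t 21.25 p [ 621.5 -240.7   96.4] jaw ang 7.7 toolx [-0.0022  0.001  -1.    ] q1,q6 [-24.3 -32. ] w 58.1 F [-0.   0.6  0.6]
386.3,-257.9,98 [  -1.1   14.4 -235.4] [(np.float64(119.8), 'q6 if+', np.float64(78.0), 'if-', np.float64(-142.0)), (np.float64(-60.2), 'q6 if+', np.float64(-102.0), 'if-', np.float64(38.0)), (np.float64(-240.2), 'q6 if+', np.float64(-282.0), 'if-', np.float64(218.0))]
t 21.25 p [ 621.5 -240.7   96.4] jaw ang 7.7 toolx [-0.0022  0.001  -1.    ] q1,q6 [-24.3 -32. ] w 58.1 F [-0.   0.6  0.6]
422.5,-373.9,98 [  -1.3 -105.4 -215.1] [(np.float64(124.2), 'q6 if+', np.float64(75.0), 'if-', np.float64(-139.0)), (np.float64(-55.8), 'q6 if+', np.float64(-105.0), 'if-', np.float64(41.0)), (np.float64(-235.8), 'q6 if+', np.float64(-285.0), 'if-', np.float64(221.0))]
```

Emit:
servo_tool --motion '[-15,14.4,-235.8,-60.2,-15,14.4,-235.8,-60.2,-15,14.4,-235.8,-60.2,-15,14.4,-235.8,-60.2,-15,14.4,-235.8,-60.2,-15,14.4,-235.8,-60.2,30,14.4,-235.8,-60.2,45,14.4,-235.8,-60.2,45,14.4,-235.8,-60.2,45,14.4,-235.8,-60.2]' --gripper 0.5

```text
time_s: 22.5
ee_pos: [0.387, -0.2586, 0.054]
eef_rot: [-1.878, 1.57, -0.693]
force: [0.7, -0.6, 1.0]
grip_width: 0.0474
```

```bash
python3 go.py 67.9 386.3,-257.9,3.5;python3 - <<'E'
from h import *
c,W=cam('side');save(cv2.resize(c['color'][140:350,270:550],None,fx=2.5,fy=2.5),'s9.png')
E
```

```text
t 22.5 p [ 387.  -258.6   54. ] jaw ang 67.9 toolx [ 8.e-04 -7.e-04 -1.e+00] q1,q6 [ -38.3 -106.2] w 47.4 F [ 0.7 -0.6  1. ]
386.3,-257.9,3.5 [50.5  0.9  0.4] [(np.float64(180.0), 'q6 if+', np.float64(78.0), 'if-', np.float64(-291.0)), (np.float64(-0.0), 'q6 if+', np.float64(-102.0), 'if-', np.float64(-111.0)), (np.float64(-180.0), 'q6 if+', np.float64(-282.0), 'if-', np.float64(69.0))]
```

View pics/s9.png

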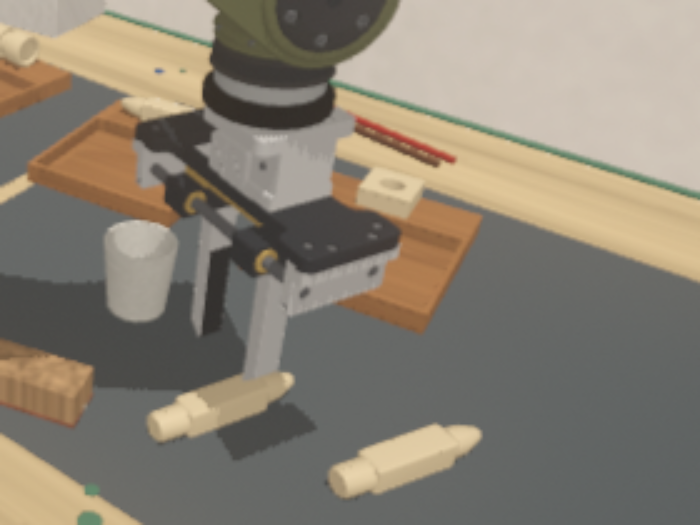

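Emit:
servo_tool --motion '[20,0.5,0.4,0,38,0.5,0.4,0,47,0.5,0.4,0,50,0.5,0.4,0,50,0.5,0.4,0,50,0.5,0.4,0]'

```text
time_s: 23.3
ee_pos: [0.3865, -0.2579, 0.0037]
eef_rot: [-1.851, 1.57, -0.666]
force: [-0.3, 0.4, 0.5]
grip_width: 0.0468
```

Emit:
servo_tool --motion '[0,0,0,0,0,0,0,0,0,0,0,0,0,0,0,0,0,0,0,0,-30,0,0,0,-80,0,0,0,-120,0,0,0,-120,0,0,0,-120,0,0,0,-120,0,0,0]' --gripper 0.05 --force 25

```text
time_s: 24.68
ee_pos: [0.3858, -0.2573, 0.1219]
eef_rot: [1.291, 1.569, 2.476]
force: [-1.1, 1.0, 0.2]
grip_width: 0.0218
```

```bash
python3 go.py 7.5 638,-5.9,124;python3 - <<'E'
from h import *
c,W=cam('side');save(cv2.resize(c['color'][120:330,270:550],None,fx=2.5,fy=2.5),'s10.png')
E
```

```text
t 24.68 p [ 385.8 -257.3  121.9] jaw ang 67.9 toolx [-0.0017  0.0014 -1.    ] q1,q6 [ -38.2 -106.1] w 21.8 F [-1.1  1.   0.2]
638,-5.9,124 [  -2.2 -139.1  327.9] [(np.float64(240.4), 'q6 if+', np.float64(172.0), 'if-', np.float64(-384.0)), (np.float64(60.4), 'q6 if+', np.float64(-8.0), 'if-', np.float64(-204.0)), (np.float64(-119.6), 'q6 if+', np.float64(-188.0), 'if-', np.float64(-24.0)), (np.float64(-299.6), 'q6 if+', np.float64(-368.0), 'if-', np.float64(156.0))]
```

View pics/s10.png

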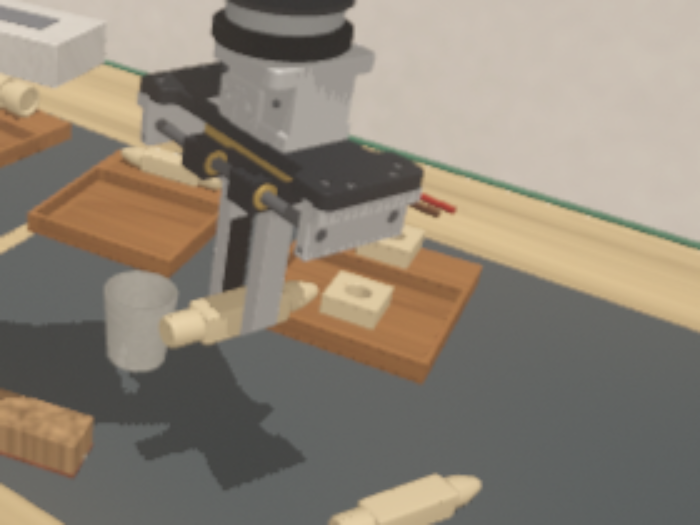

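Emit:
servo_tool --motion '[0,-8,20,4,0,-25,59,12,0,-43,102,21,0,-62,148,30,0,-82,195,39,0,-102,242,48,0,-120,284,56,0,-132,314,60.4,0,-138.4,328.2,60.4,0,-138.4,328.2,60.4,0,-138.4,328.2,60.4,40,-138.4,328.2,60.4,75,-138.4,328.2,60.4,98,-138.4,328.2,60.4,108,-138.4,328.2,60.4,110,-138.4,328.2,60.4,110,-138.4,328.2,60.4]'

```text
time_s: 26.85
ee_pos: [0.6384, -0.0059, 0.0142]
eef_rot: [-0.216, 1.569, -0.085]
force: [0.7, -0.2, -0.7]
grip_width: 0.022
```

```bash
python3 go.py 7.5 638,-5.9,9;python3 - <<'E'
from h import *
c,W=cam('side');save(cv2.resize(c['color'][120:330,200:480],None,fx=2.5,fy=2.5),'s11.png')
E
```

```text
t 26.85 p [638.4  -5.9  14.2] jaw ang 7.5 toolx [ 1.4e-03 -1.0e-04 -1.0e+00] q1,q6 [ -3.8 -11.3] w 22.0 F [ 0.7 -0.2 -0.7]
638,-5.9,9 [ 5.2  0.1 -0.4] [(np.float64(180.0), 'q6 if+', np.float64(172.0), 'if-', np.float64(-195.0)), (np.float64(-0.0), 'q6 if+', np.float64(-8.0), 'if-', np.float64(-15.0)), (np.float64(-180.0), 'q6 if+', np.float64(-188.0), 'if-', np.float64(165.0))]
```

View pics/s11.png

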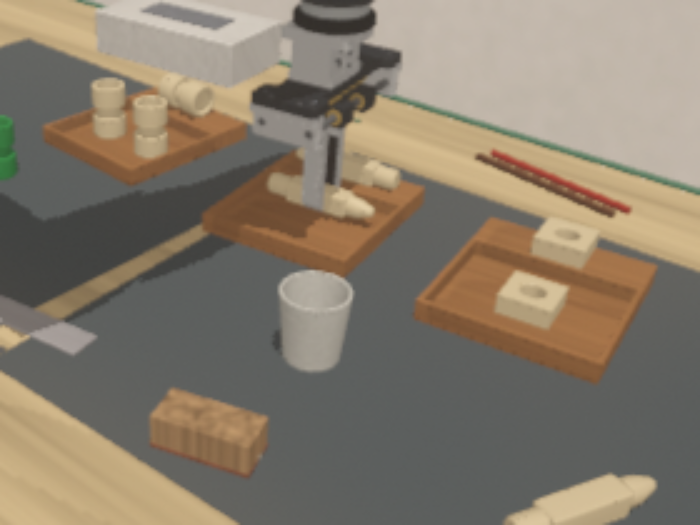

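Emit:
servo_tool --motion '[2,0,0,0,4,0,0,0,4.8,0,0,0,4.8,0,0,0,4.8,0,0,0]'

```text
time_s: 27.52
ee_pos: [0.638, -0.0057, 0.0084]
eef_rot: [-0.109, 1.571, 0.021]
force: [-0.7, 0.8, -0.4]
grip_width: 0.0216
```

Emit:
servo_tool --motion '[0,0,0,0,0,0,0,0,0,0,0,0,0,0,0,0,-30,0,0,0,-80,0,0,0,-110,0,0,0,-110,0,0,0,-110,0,0,0]' --gripper 0.33

```text
time_s: 28.65
ee_pos: [0.6375, -0.0056, 0.1172]
eef_rot: [2.946, 1.569, 3.077]
force: [0.2, -0.1, -0.6]
grip_width: 0.0311
```

```bash
python3 go.py 63.5 422.5,-373.9,119;python3 - <<'E'
from h import *
c,W=cam('side');save(cv2.resize(c['color'][120:330,200:480],None,fx=2.5,fy=2.5),'s12.png')
E
```

```text
t 28.65 p [637.5  -5.6 117.2] jaw ang 7.5 toolx [-1.5e-03  1.0e-04 -1.0e+00] q1,q6 [ -3.8 -11.3] w 31.1 F [ 0.2 -0.1 -0.6]
422.5,-373.9,119 [  -1.5 -337.1 -261.2] [(np.float64(124.0), 'q6 if+', np.float64(75.0), 'if-', np.float64(-98.0)), (np.float64(-56.0), 'q6 if+', np.float64(-105.0), 'if-', np.float64(82.0)), (np.float64(-236.0), 'q6 if+', np.float64(-285.0), 'if-', np.float64(262.0))]
```

View pics/s12.png

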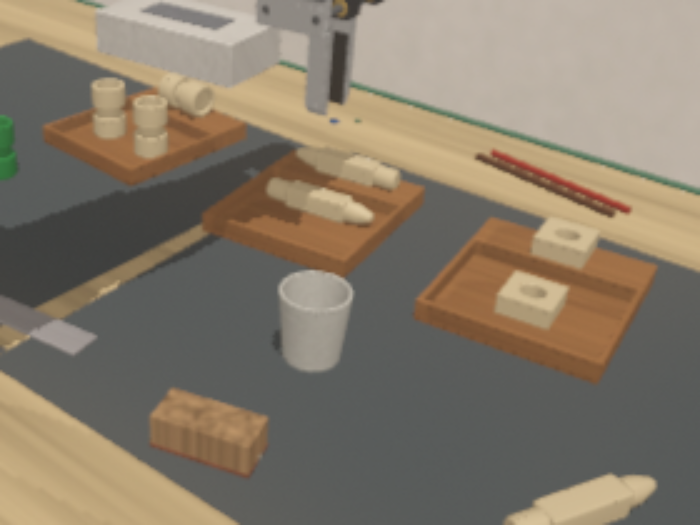

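Emit:
servo_tool --motion '[0,-337.2,-261.6,-56,0,-337.2,-261.6,-56,0,-337.2,-261.6,-56,0,-337.2,-261.6,-56,0,-337.2,-261.6,-56,0,-337.2,-261.6,-56,0,-337.2,-261.6,-56,0,-337.2,-261.6,-56,0,-337.2,-261.6,-56,40,-337.2,-261.6,-56,65,-337.2,-261.6,-56,65,-337.2,-261.6,-56,65,-337.2,-261.6,-56]' --gripper 0.5

```text
time_s: 30.32
ee_pos: [0.4235, -0.3737, 0.0543]
eef_rot: [-1.865, 1.57, -0.755]
force: [0.2, 0.1, 0.7]
grip_width: 0.047
```

```bash
python3 go.py 63.5 422.5,-373.9,3.5;python3 - <<'E'
from h import *
c,W=cam('side');save(cv2.resize(c['color'][180:390,280:560],None,fx=2.5,fy=2.5),'s13.png')
E
```

```text
t 30.32 p [ 423.5 -373.7   54.3] jaw ang 63.6 toolx [ 7.e-04 -7.e-04 -1.e+00] q1,q6 [ -45.1 -108.7] w 47.0 F [0.2 0.1 0.7]
422.5,-373.9,3.5 [50.8  0.8 -0.6] [(np.float64(180.1), 'q6 if+', np.float64(75.0), 'if-', np.float64(-292.0)), (np.float64(0.1), 'q6 if+', np.float64(-105.0), 'if-', np.float64(-112.0)), (np.float64(-179.9), 'q6 if+', np.float64(-285.0), 'if-', np.float64(68.0))]
```

View pics/s13.png

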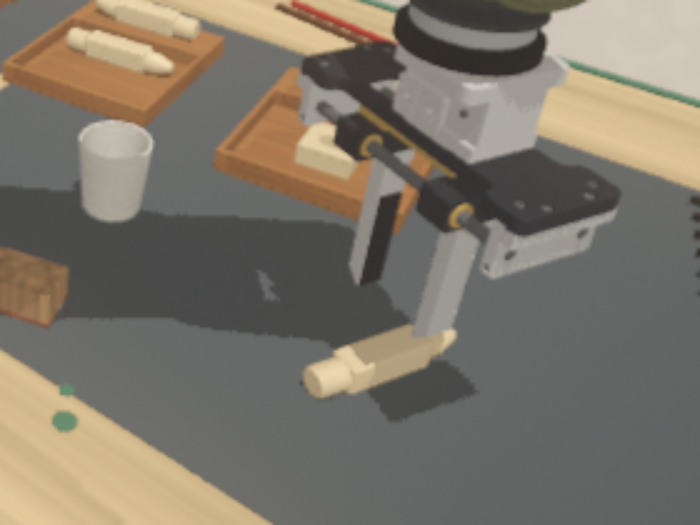

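Emit:
servo_tool --motion '[20,0.5,-0.5,0,38,0.5,-0.5,0,47,0.5,-0.5,0,50,0.5,-0.5,0,50,0.5,-0.5,0,50,0.5,-0.5,0]'

```text
time_s: 31.12
ee_pos: [0.4222, -0.3746, 0.0039]
eef_rot: [-1.887, 1.57, -0.778]
force: [0.3, -0.8, 0.3]
grip_width: 0.0469
```

Emit:
servo_tool --motion '[0,0,0,0,0,0,0,0,0,0,0,0,0,0,0,0,0,0,0,0,-30,0,0,0,-80,0,0,0,-120,0,0,0,-120,0,0,0,-120,0,0,0,-120,0,0,0]' --gripper 0.05 --force 25

```text
time_s: 32.5
ee_pos: [0.4215, -0.3739, 0.1219]
eef_rot: [1.241, 1.568, 2.35]
force: [0.7, -0.4, -0.5]
grip_width: 0.022
```

```bash
python3 go.py 7.5 586.4,-12.7,124;python3 - <<'E'
from h import *
c,W=cam('side');save(cv2.resize(c['color'][140:350,280:560],None,fx=2.5,fy=2.5),'s14.png')
E
```

```text
t 32.5 p [ 421.5 -373.9  121.9] jaw ang 63.5 toolx [-0.0017  0.0017 -1.    ] q1,q6 [ -45.3 -108.8] w 22.0 F [ 0.7 -0.4 -0.5]
586.4,-12.7,124 [ -1.7  13.6 396.8] [(np.float64(236.0), 'q6 if+', np.float64(171.0), 'if-', np.float64(-389.0)), (np.float64(56.0), 'q6 if+', np.float64(-9.0), 'if-', np.float64(-209.0)), (np.float64(-124.0), 'q6 if+', np.float64(-189.0), 'if-', np.float64(-29.0))]
```

View pics/s14.png

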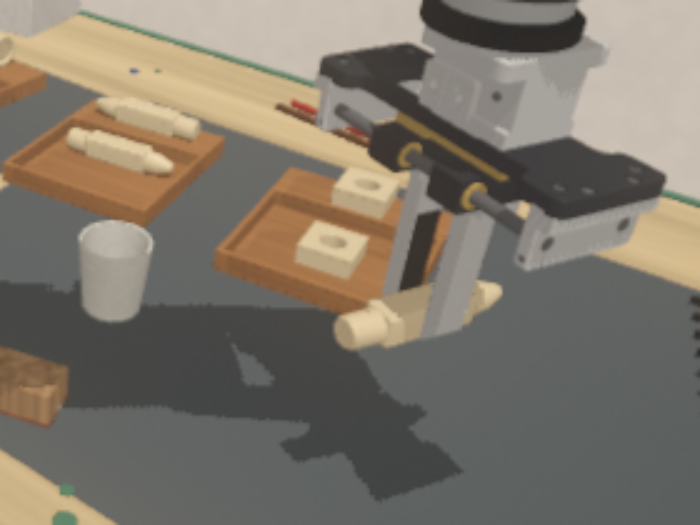

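Emit:
servo_tool --motion '[0,1,22,4,0,2,66,10,0,4,115,18,0,6,165,26,0,7,215,34,0,9,265,42,0,11,313,49,0,12,355,56,0,13,385,56,0,14,397,56,0,14,397,56,0,14,397,56,40,14,397,56,75,14,397,56,98,14,397,56,108,14,397,56,110,14,397,56,110,14,397,56]'

```text
time_s: 34.8
ee_pos: [0.587, -0.0131, 0.0143]
eef_rot: [-0.227, 1.569, -0.097]
force: [0.3, 0.0, -0.6]
grip_width: 0.022
```

```bash
python3 go.py 7.5 586.4,-12.7,8.7;python3 - <<'E'
from h import *
c,W=cam('side');save(cv2.resize(c['color'][120:330,200:480],None,fx=2.5,fy=2.5),'s15.png')
E
```

```text
t 34.8 p [587.  -13.1  14.3] jaw ang 7.5 toolx [ 1.3e-03 -1.0e-04 -1.0e+00] q1,q6 [ -4.9 -12.3] w 22.0 F [ 0.3  0.  -0.6]
586.4,-12.7,8.7 [ 5.6  0.5 -0.5] [(np.float64(180.0), 'q6 if+', np.float64(171.0), 'if-', np.float64(-196.0)), (np.float64(-0.0), 'q6 if+', np.float64(-9.0), 'if-', np.float64(-16.0)), (np.float64(-180.0), 'q6 if+', np.float64(-189.0), 'if-', np.float64(164.0))]
```

View pics/s15.png

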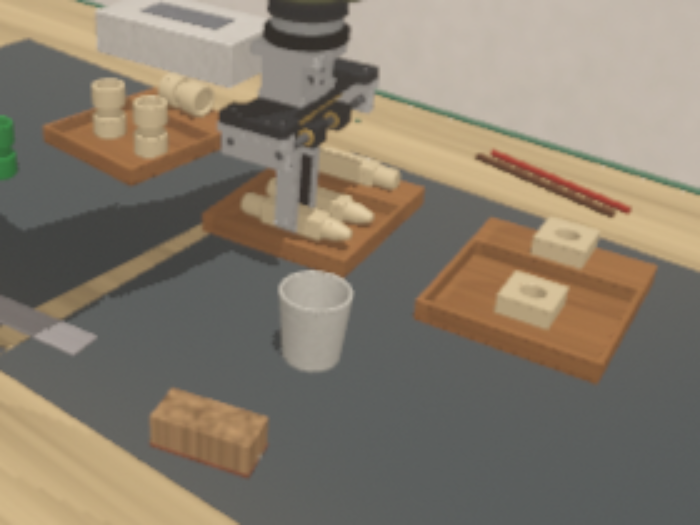

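Emit:
servo_tool --motion '[2,0,0,0,4,0,0,0,5,0,0,0,5,0,0,0,5,0,0,0]'

```text
time_s: 35.48
ee_pos: [0.5865, -0.0128, 0.0084]
eef_rot: [1.271, 1.571, 1.402]
force: [-0.6, 0.3, 2.0]
grip_width: 0.0221
```

Emit:
servo_tool --motion '[0,0,0,0,0,0,0,0,0,0,0,0,0,0,0,0,-30,0,0,0,-80,0,0,0,-130,0,0,0,-180,0,0,0,-180,0,-150,0,-180,0,-150,0,-180,0,-150,0,-180,0,-150,0]' --gripper 0.33

```text
time_s: 36.98
ee_pos: [0.4372, -0.0326, 0.189]
eef_rot: [-0.305, 1.569, -0.174]
force: [1.3, 0.0, -0.2]
grip_width: 0.0311
```

```bash
python3 go.py
python3 - <<'E'
from h import *
c,W=cam('top');save(c['color'],'t9.png');np.savez('top0b.npz',c=c['color'],W=W)
c,_=cam('side');save(c['color'],'s16.png')
def rect(nm,u,v,r,a,b):
    w=W[v-r:v+r+1,u-r:u+r+1];m=((w[...,2]>a)&(w[...,2]<b)).astype(np.uint8)
    n,l,s,ce=cv2.connectedComponentsWithStats(m)
    for k in range(1,n):
        if s[k,4]<40: continue
        p=w[l==k];R=cv2.minAreaRect((p[:,:2]*1000).astype(np.float32));print(nm,s[k,4],np.round(R[0],1),np.round(R[1],1),round(R[2],1),'zmed',(np.median(p[:,2])*1000).round(1))
rect('spools',221,162,32,.05,.08)
rect('handles',312,165,36,.0262,.05)
rect('foot',397,165,25,.0185,.035)
rect('jar',214,243,16,.05,.07);rect('cup',363,226,18,.05,.07)
E
```

```text
t 36.98 p [437.2 -32.6 189. ] jaw ang 7.5 toolx [ 1.3e-03 -2.0e-04 -1.0e+00] q1,q6 [ -9.  -16.5] w 31.1 F [ 1.3  0.  -0.2]
spools 64 [700.3 243.6] [58.2 12.3] 88.2 zmed 54.2
spools 168 [626.1 284.2] [35.4 37.2] 43.5 zmed 58.9
spools 168 [622.7 213.6] [36.3 37.6] 59.8 zmed 59.0
handles 337 [697.9   4.1] [ 25.7 113.6] 9.7 zmed 41.4
handles 157 [638.6  -5.4] [22.3 96.6] 6.3 zmed 28.7
handles 46 [581.9  20.3] [20.7 37.3] 11.4 zmed 28.8
foot 199 [ 688.9 -238.8] [ 20.7 138.2] 3.6 zmed 21.8
foot 235 [ 623.5 -241.1] [48.  47.3] 7.5 zmed 23.2
jar 220 [398.9 252.8] [41.2 41.5] 1.2 zmed 61.9
cup 55 [ 448.  -155.8] [20.8 53.3] 83.8 zmed 60.8
```

View pics/t9.png

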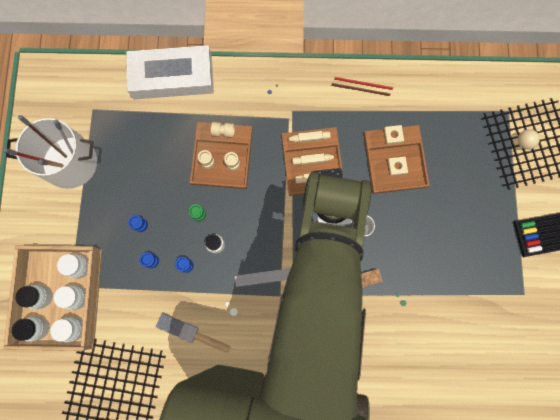

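View pics/s16.png

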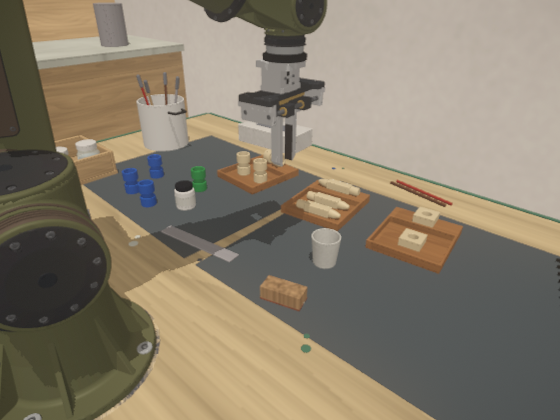

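The arm hides the second handle, so I'll move it aside and check again.

Emit:
servo_tool --motion '[-20,60,0,0,-20,120,0,0,-20,180,0,0,-20,240,0,0,-20,300,0,0,-20,330,0,0,-20,330,0,0,-20,330,0,0,-20,330,0,0,-20,330,0,0]'

```text
time_s: 38.33
ee_pos: [0.3951, 0.2942, 0.2085]
eef_rot: [0.33, 1.571, 0.459]
force: [-0.5, 0.0, -0.1]
grip_width: 0.0309
```

```bash
python3 go.py
python3 - <<'E'
from h import *
c,W=cam('top');save(c['color'],'t10.png')
def rect(nm,u,v,r,a,b):
    w=W[v-r:v+r+1,u-r:u+r+1];m=((w[...,2]>a)&(w[...,2]<b)).astype(np.uint8)
    n,l,s,ce=cv2.connectedComponentsWithStats(m)
    for k in range(1,n):
        if s[k,4]<40: continue
        p=w[l==k];R=cv2.minAreaRect((p[:,:2]*1000).astype(np.float32));print(nm,s[k,4],np.round(R[0],1),np.round(R[1],1),round(R[2],1),'zmed',(np.median(p[:,2])*1000).round(1))
rect('handles',312,165,36,.0262,.05)
rect('cup',363,226,18,.05,.07)
save(cv2.resize(c['color'][115:260,180:440],None,fx=3,fy=3),'t10c.png')
E
```

```text
t 38.33 p [395.1 294.2 208.5] jaw ang 7.4 toolx [ 2.e-04  1.e-04 -1.e+00] q1,q6 [32.4 25. ] w 30.9 F [-0.5  0.  -0.1]
handles 346 [701.1   3.2] [ 28.6 119.8] 7.9 zmed 41.1
handles 157 [638.2  -5.5] [22.3 92.2] 7.9 zmed 29.2
handles 164 [587.8 -11.9] [ 22.4 104.8] 9.2 zmed 28.7
cup 116 [ 448.7 -138.9] [54.5 56.3] 1.3 zmed 60.4
```

View pics/t10c.png

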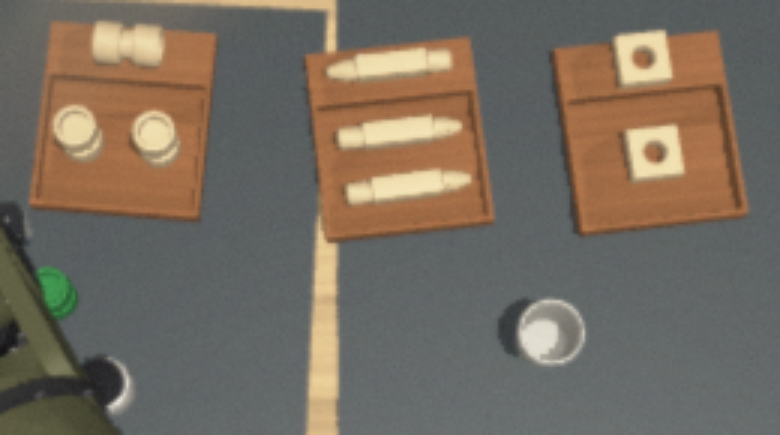

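All five parts lie in their trays at the right heights: handle tops at about 28 mm, spool tops at about 59 mm (standing about 5 mm higher would read 65), and foot top at about 23 mm. The spool-top reading is the one that disagrees, so I'll check it before handing in.

Run:
```python
from h import *
c,W=cam('top')
for u,v in [(206,158),(232,160)]:
    w=W[v-12:v+13,u-12:u+13]; z=w[...,2]
    m=z>.045
    p=w[m]; print(len(p),np.percentile(p[:,2]*1000,[25,50,75,95]).round(1))
    q=w[(z>.056)]; A=np.c_[q[:,:2],np.ones(len(q))]; s=np.linalg.lstsq(A,q[:,2],rcond=None)[0]; print('slope',s[:2].round(3),np.median(q[:,2]).round(4))
```

```text
180 [53.7 58.  65.1 68.7]
slope [ 0.038 -0.022] 0.0642
177 [54.3 58.6 64.6 69.4]
slope [-0.005  0.015] 0.0639
```

The rims are at about 64–65 mm with no real tilt. The earlier 59 mm median was pulled down by the hollow, so nothing is wrong and I'm handing in.

```bash
python3 -c "
from station import ctrl
print(ctrl.hand_in())"
```

```text
the job is handed in; nothing more can be done
None
```

All five parts are in their matching trays, and I handed the job in at about 38 s of the 125 s allowed. The hand-in gives no verdict, so the checks below are my own measurements.

**What I did:** I placed both pale spools, then the foot, then the two handles, each in one grasp, and moved the arm clear before handing in.

**Last checks from the top camera:**

| Part | Top height | Position |
|---|---|---|
| Spools | rims about 64–65 mm | upright, hollow end up, about 35 mm either side of the tray centre |
| Handles | about 29 mm | flat, parallel, about 26 mm either side of the tray centre |
| Foot | about 23 mm | flat, centred, turned with its tray |

- **Bystanders:** The jar and the cup measured within 1 mm of their starting places. The blue and green look-alikes and the brown block were left alone.
- **Reading that disagreed:** The spool tops first read 59 mm where 65 mm was expected. That median included the hollows; the rims alone read about 64 mm with no real tilt.
- **Noise:** The handle tops read 1–2 mm above the nominal 27 mm, about the same error the camera showed elsewhere.

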